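# Renew the drive spindle of the painting turntable

### The job

The craft table's painting turntable needs its new spindle: pull the worn spindle out of the pulley hub and drop it into the wire basket for rejects. Then take the keyed spindle (the one with the flat-sided block for a head) from the wooden stand, push its nose into the hub and turn it until the key slips into the keyway, then push it fully home against the ejector spring, its collar flush on the hub. Finish while still gripping it and keeping it pushed home (a helper will then tighten the set screw); leave the other things on the table where they are.

Things in the scene. Friction and masses are not known exactly. Their poses are not given: they have to be found in the camera images.
- turntable: Painting turntable, fixed: grey square base 130 x 130 mm, 30 mm high, origin under its centre, z up; a black motor hump (60 x 70 mm, 50 mm high) on its +x side spans x = 60 to 120 mm. On the base, centred, stands an upright belt pulley with a steel hub, 96 mm across, its top 80 mm above the table. The pulley is locked and does not turn.
- bore (a point): Centre of the mouth of the hub's bore, in the hub's flat top face; axes as the turntable's, z up along the bore. Bore 20.4 mm across, over 50 mm deep, with one full-depth keyway 8.4 mm wide reaching 15.8 mm from the axis. The keyway points anywhere within 0.5 rad either side of this +x (towards the motor hump); its angle is not reported: see it, or feel for it by turning.
- ejector (a joint): Brass ejector disc on a spring inside the bore, 36 mm below the mouth at rest; value is its travel downward, 0 at rest, 0.014 m when the spindle is home. It pushes up with 3.5 N at rest, 7.7 N at home: more than the spindle weighs, so a spindle let go pops up.
- worn_mid (a point): Worn spindle, the reject: its centre. Dark steel, all round, no key, about 0.12 kg, 71 mm long. From its lower tip: shaft 15 mm across to 26 mm, collar 36 mm across to 31 mm, round knob 24 mm across to 71 mm (grip this). z points to the knob. It hangs loosely in the hub, collar on the hub's top face, this point 9.5 mm above the face.
- spindle_mid (a point): New keyed spindle, 96 mm long, about 0.2 kg: its centre; z points to the head, x to its key. From the nose tip: shaft 18 mm across to 50 mm, collar 40 mm across to 56 mm, head to 96 mm: a block 32 mm along x, 20 mm along y (grip across the 20). It starts upright in a hole of the stand, collar on its top, this point 58 mm above the table. Home: this point 2 mm below the bore's mouth.
- spindle_tip (a point): Centre of the keyed spindle's nose tip, axes as spindle_mid. First 4 mm tapered from 13 mm across. Key: 6 mm wide, on the +x side, reaching 14.5 mm from the axis, from 14 to 46 mm above the tip. So the nose enters the bore 14 mm at any angle, then the key rides on the hub's face until key and keyway agree within about 0.08 rad.
- basket: Wire basket for rejects, fixed, open above: 160 x 140 mm outside (x, y), 75 mm high, walls and floor 4 mm; origin under its centre. To the left or to the right of the turntable.
- stand: Wooden stand, fixed: block 180 x 90 mm (x, y), 60 mm high, origin under its centre; two holes 32 mm across and 55 mm deep, 45 mm either side of the centre along x. One holds the keyed spindle, the other the plain one. On the other side of the turntable from the basket.
- arbor_mid (a point): Bystander, in the other hole of the stand: centre of a plain spindle 73 mm tall with a low round knob (28 mm across) and no key; its top is 88 mm above the table. Leave it.
- jar: Bystander: glass jar 68 mm across and 90 mm high with paint brushes reaching 195 mm, origin under its centre. Leave it.
- tape: Bystander: lying roll of tape, 80 mm across, 24 mm high, origin under its centre. Leave it.
Not all that is in view belongs to the job. Leave any green or orange look-alike of the part that bears worn_mid alone.

How it is judged:
By the outcome, as a careful person would: the job done as asked, in the order asked, and still so for the second after the job is handed in, while the arm keeps its last pose, push and grip.
It also fails if it takes over 72 s, if anything falls off the work surface, if the arm or the gripper's body presses on something with over 40 N, if the wrist force passes 120 N, or if a joint passes its speed limit or range.

### The arm

A 6-joint arm with a two-finger parallel gripper is mounted at the origin on the work surface. World frame = base frame: x ahead of the robot, y to its left, z up, the work surface at z = 0. Lengths are in mm, angles in rad, forces in N, time in s.
With the tool pointing down it reaches from about 350 to 775 mm from the base axis. Payload 5.5 kg.
Tool frame: the origin (TCP) lies midway between the tips of the shut fingers; the grasp point (between the pads) lies 19 mm behind it; y points along the fingers, x is the direction in which the jaws open and shut, and the axes are right-handed (so a half turn about y gives the same grasp; the last joint's range is limited). The gripper opens to 85 mm and grips with 20 to 120 N. Pads are 22 mm wide; open, the fingers measure 114 mm over their backs; the gripper's body (76 mm by 85 mm) begins 54 mm behind the grasp point. The pads swing forward as they close: fully open they stand 13 mm farther back than shut.
Start: joints at [1.151, 0.313, 0.046, 1.304, 0, 1.431], TCP at [158.818, 552.674, 231.323] pointing down, gripper open.
Joint ranges: [-2.76, 2.76], [-0.86, 1.69], [-1.03, 1.26], [-2.2, 2.34], [-1.47, 1.5], [-3.14, 3.14]. Speed limits (rad/s): [2.57, 2.57, 3.14, 3.14, 3.14, 3.14].

### API

Orientations are given as a rotation vector (axis times angle).
In Python, from station import bot, vision gives the robot as it stands. The module is installed in compiled form; this text tells all that it offers.
- The arm moves only by the tool jog_arm, never from a script. Its argument "targets" is text: rows parted by semicolons, each of 7 numbers parted by spaces: the shift along the tool's x, y, z in m, then the turn, a rotation vector about the tool's x, y, z in rad, then the opening, from -1 (shut) to 1 (fully open). In form: x y z ax ay az hand; .... A call has exactly 8 rows; each row shifts and turns the commanded pose from where the row before left it, along the tool's axes as they then stand; what a row does not reach is not made up. A row lasts 1/8 s, in which the tool goes at most 62.5 mm and 10.7 degrees, less where a joint would pass 70% of its speed; a pose out of reach is approached as far as the arm can. A call is refused whole if a number of a shift passes 0.0625 or a number of a turn 0.188, either way. A call with a gripper value outside its range is refused whole. The fingers move at their own pace and stop on an object; "squeeze" is the grip in N (left out, the last holds). Time passes only in rows, so rows that do not move let the fingers close, or fill a call up. It gives the time, the measured TCP pose, the force and the opening at its end, in the units of the state.
- bot.state(): the state, without advancing time (a new reading comes with each control period).
- vision.get_image(name): name is "scene" or "top"; returns a dict with "pixels" (480x640x3 uint8, red, green, blue), "fov_y" (degrees; the focal length in pixels is half the picture's height over the tangent of half this angle, whatever the lens; pixels are square), "cx", "cy" (the principal point, pixels), "xyz" and "rotation" of the camera in the world. Camera axes: x right, y down, z forward; pixel columns grow to the right and rows downward; lengths in mm; the calibration is good to about 2 mm. A picture is of the moment at which its call begins. There is no depth.
- bot.job_done(): hands the job in, once; it reports no verdict.
Trained networks look in the newest picture that a camera, given by its name, has taken for a name from the list of things; names that differ only in an ending like _2 or _b are one class to them, and where a whole thing is asked for, a point or a joint stands for the part that bears it (a point fixed in the world has none). Each returns a list of dicts, best first, with "score" (0 to 1); they miss things now and then, are a little off and sometimes report something else, mostly with a low value. They report only what shows in the picture. A call takes as long as a camera call. They do not tell look-alikes from the thing itself.
- vision.look_for(camera, label): "box" ([centre column, centre row, width, height] in pixels, round what is visible of it).
- vision.outline_of(camera, label): "pixels" (480x640 bool, what is visible of it) and "box" ([centre column, centre row, width, height] in pixels, round what is visible of it).
The state is a dict: "clock": time; "qpos": joint angles; "qd": joint speeds; "tau": joint torques, N m; "position": TCP position; "orientation": TCP orientation; "force": force on the tool from outside, world axes, zero at the start; "wrist_torque": the same for the moment, N m; "grip_width": finger opening in mm.
Only numpy, scipy, OpenCV 4.12 (cv2) and the standard library are available. Lean on these libraries where they do the work, as an engineer would, in place of code of your own. Each camera call takes 0.05 s, during which the arm holds its last target.

## Working session

There is one attempt and no reset: what is moved stays moved. The work goes in short steps, Python scripts to look and compute and a tool call to move; the robot and the scene stay as the last step left them, time stands still between calls to the robot, and variables do not carry over. Pictures are saved under pics/ and viewed, and the job is handed in when it is done.

Besides the shell and the picture viewer there is one more tool, called after "Call:" as name(argument=value, ...) on one line, values as JSON. jog_arm: Moves the arm, as the interface text tells. Its arguments: {"type":"object","properties":{"targets":{"type":"string"},"squeeze":{"type":"number"}},"required":["targets"]}

```bash
mkdir -p pics
cat > h.py <<'E'
from station import bot, vision
import numpy as np, cv2
from scipy.spatial.transform import Rotation as R
def cam(d):
    f=240/np.tan(np.radians(d['fov_y'])/2)
    return f,d['cx'],d['cy'],np.array(d['xyz'],float),np.array(d['rotation'],float)
def rotm(r):
    r=np.array(r,float)
    return r if r.shape==(3,3) else R.from_rotvec(r).as_matrix()
def ray(d,u,v):
    f,cx,cy,c,r=cam(d); r=rotm(r)
    return c, r@np.array([(u-cx)/f,(v-cy)/f,1.])
def onz(d,u,v,z):
    c,k=ray(d,u,v); return c+k*(z-c[2])/k[2]
def proj(d,p):
    f,cx,cy,c,r=cam(d); q=rotm(r).T@(np.array(p,float)-c)
    return np.array([cx+f*q[0]/q[2],cy+f*q[1]/q[2]])
def save(d,n): cv2.imwrite('pics/'+n,cv2.cvtColor(np.ascontiguousarray(d['pixels']),cv2.COLOR_RGB2BGR))
E
python3 - <<'E'
from h import *
print(bot.state())
for n in ['scene','top']:
    d=vision.get_image(n); save(d,n+'0.png')
    print(n,{k:v for k,v in d.items() if k!='pixels'})
    for l in ['turntable','worn_mid','spindle_mid','basket','stand','arbor_mid','jar','tape']:
        print(l,[(round(x['score'],2),np.round(x['box']).tolist()) for x in vision.look_for(n,l)])
E
```

```text
{'clock': 0.0, 'qpos': array([ 1.15141779e+00,  3.13983927e-01,  4.49673045e-02,  1.30361736e+00,
       -3.98636171e-06,  1.43118942e+00]), 'qd': array([-1.58991567e-03,  1.13087699e-03, -4.47141957e-04, -3.18339634e-04,
        6.04298665e-05, -4.38268417e-04]), 'tau': array([ 2.67189507e-04, -4.80622458e+01,  2.98537159e+01,  1.93896191e-02,
       -1.16125989e-04, -1.31726233e-05]), 'position': array([158.57687394, 552.1553448 , 230.41348674]), 'orientation': array([-1.32957272, -0.99946863,  1.00213951]), 'force': array([ 0.88891022,  0.01388981, -0.0044645 ]), 'wrist_torque': array([ 0.01132288, -0.04435443,  0.0216652 ]), 'grip_width': 85.38659381968317}
scene {'fov_y': 48.008473879230074, 'cx': 319.7052562121574, 'cy': 234.68518162158026, 'xyz': array([1160.98117121,  -88.34031869,  806.52365592]), 'rotation': array([-1.97856041, -1.62438377,  0.57032014])}
turntable [(0.78, [310.0, 243.0, 87.0, 80.0])]
worn_mid [(0.95, [231.0, 240.0, 19.0, 28.0]), (0.77, [308.0, 196.0, 21.0, 25.0]), (0.66, [376.0, 202.0, 21.0, 27.0]), (0.59, [143.0, 223.0, 25.0, 31.0])]
spindle_mid [(0.73, [
[... 255 characters left out ...]
311.0, 245.0, 92.0, 74.0])]
top {'fov_y': 46.89850971831636, 'cx': 314.0183931857738, 'cy': 232.5123271745416, 'xyz': array([516.17320312,  12.41033007, 951.85184608]), 'rotation': array([-2.17011999,  2.1914065 , -0.13538669])}
turntable [(0.7, [298.0, 276.0, 91.0, 124.0])]
worn_mid [(0.94, [219.0, 298.0, 22.0, 22.0]), (0.81, [298.0, 288.0, 21.0, 24.0]), (0.69, [386.0, 274.0, 26.0, 22.0])]
spindle_mid [(0.89, [488.0, 291.0, 29.0, 22.0])]
basket [(0.96, [132.0, 299.0, 116.0, 117.0]), (0.69, [474.0, 236.0, 23.0, 23.0])]
stand [(0.58, [474.0, 265.0, 80.0, 120.0])]
arbor_mid []
jar [(0.94, [430.0, 167.0, 80.0, 57.0]), (0.26, [487.0, 291.0, 33.0, 23.0])]
tape [(0.94, [208.0, 159.0, 48.0, 48.0])]
```

View pics/scene0.png

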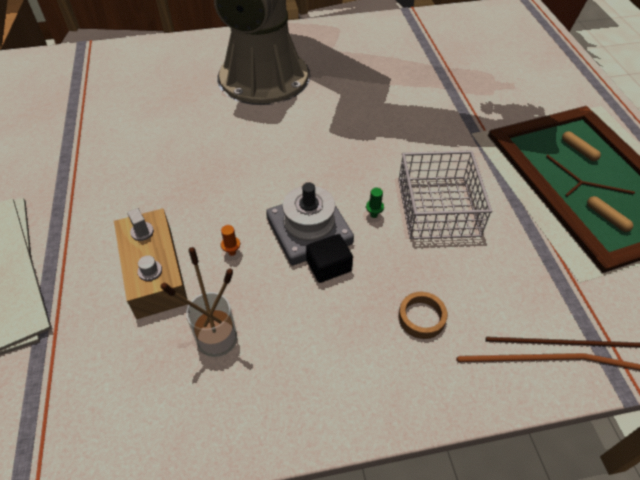

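View pics/top0.png

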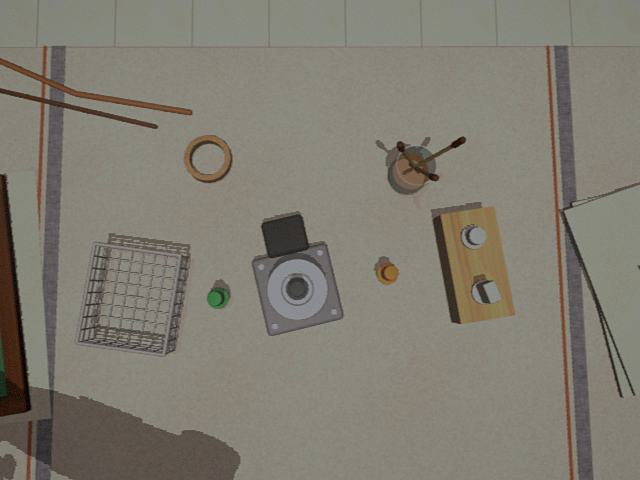

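The scene view shows the turntable at (310,235) with the dark worn spindle, the basket at right (447,195), and the stand at left with the block head at (140,220). The green (375,203) and orange (230,240) look-alikes stand on the table. The top view agrees: the spindle head is at (487,291) and the worn spindle at (297,288). I'll zoom in next.

Run:
```python
import cv2,numpy as np
a=cv2.imread('pics/top0.png');b=cv2.imread('pics/scene0.png')
def c(i,u,v,w,k=4): return cv2.resize(i[v-w:v+w,u-w:u+w],(400,300*0+400),interpolation=cv2.INTER_CUBIC)
def lab(im,u,v,w):
    o=c(im,u,v,w); s=200/w
    for t in range(-w+5,w,10):
        cv2.putText(o,str(u+t),(int((t+w)*s),10),0,.35,(0,0,255));cv2.putText(o,str(v+t),(0,int((t+w)*s)),0,.35,(0,0,255))
    return o
cv2.imwrite('pics/z1.png',np.hstack([lab(a,297,285,50),lab(a,480,265,50)])[:, :800])
cv2.imwrite('pics/z2.png',np.hstack([lab(b,310,215,50),lab(b,145,240,50)]))
```

```text
(no output)
```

View pics/z1.png

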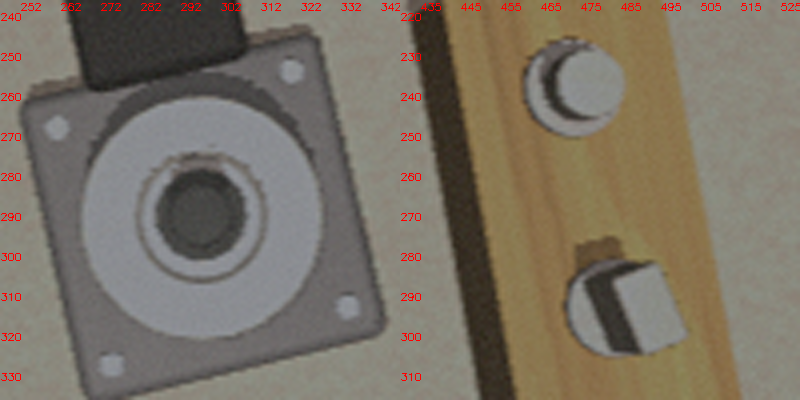

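View pics/z2.png

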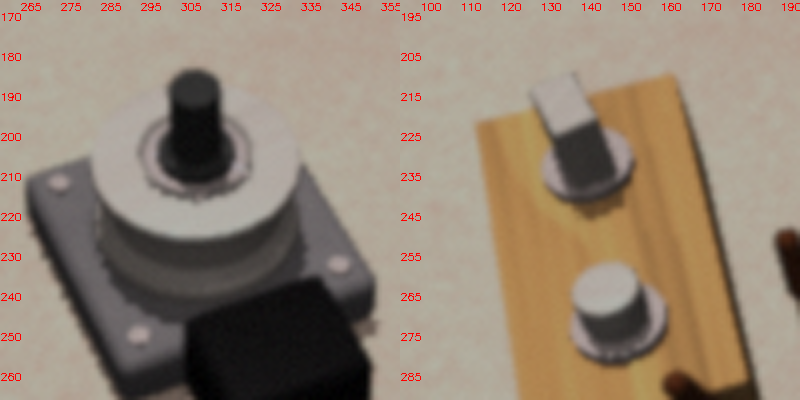

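The zoom shows the block head's top corners clearly in both views, and the worn knob top near top (297,288) and scene (308.5,187). I'll triangulate these.

```bash
cat >> h.py <<'E'
def tri(d1,p1,d2,p2):
    a,k=ray(d1,*p1); b,m=ray(d2,*p2)
    k/=np.linalg.norm(k); m/=np.linalg.norm(m)
    s=np.linalg.lstsq(np.stack([k,-m],1),b-a,rcond=None)[0]
    p=a+k*s[0]; q=b+m*s[1]
    return (p+q)/2, np.linalg.norm(p-q)
E
python3 - <<'E'
from h import *
np.set_printoptions(precision=1,suppress=True)
t=vision.get_image('top'); s=vision.get_image('scene')
def T(n,p,q): 
    x,e=tri(t,p,s,q); print(n,x,round(e,1)); return x
T('knobtop',(297,288.25),(308.5,187))
H=[((483,284.5),(133.75,224.5)),((494.5,280.75),(145,220)),((502,298.25),(138.75,208.25)),((490,303.25),(127.5,213))]
# top image up=+x ; scene down=+x: match corners
P=[T('h',a,b) for a,b in H]
# arbor top
T('arbor',(577/4+430-0*100 if 0 else (577-400)/4+432+.5,236),(147.5,262))
Hm=np.mean(P,0); print('head',Hm)
pt=np.array([onz(t,*a,106) for a,b in H]); ps=np.array([onz(s,*b,106) for a,b in H])
print('z106 top',pt.mean(0),'scene',ps.mean(0))
for q in (pt,ps):
    for i,j in ((3,0),(2,1)):
        v=(q[i]-q[j]); v=-v if (i,j) in((3,0),(2,1)) else v
        print('yaw long',np.arctan2(v[1],v[0]),np.linalg.norm(v[:2]))
    v=q[0]-q[1];print('yaw short(y)',np.arctan2(v[1],v[0])-np.pi/2,np.linalg.norm(v[:2]))
# hub: bolts top of base z=30
B=[(56/4+247,127/4+235),(291/4+247,71/4+235),(348/4+247,306/4+235),(111/4+247,365/4+235)]
BS=[(60/4+260,181/4+165),(338/4+260,263/4+165),(139/4+260,334/4+165)]
w=np.array([onz(t,*b,30) for b in B]); print(w, w.mean(0))
w2=np.array([onz(s,*b,30) for b in BS]); print('scene bolts',w2)
for i,j in((0,3),(1,2)): v=w[i]-w[j]; print('yaw base',np.arctan2(v[1],v[0]))
for i,j in((0,1),(3,2)): v=w[i]-w[j]; print('yaw base',np.arctan2(v[1],v[0])-np.pi/2)
print('pulley top ctr',onz(t,297.3,289.5,80), onz(s,196/4+260,158/4+165,80))
print('knob z120',onz(t,297,288.25,120.),onz(s,308.5,187,120.))
r=[o for o in vision.outline_of('top','basket')][0]; print(r['box'])
print('basket c', onz(t,134,297,75))
st=bot.state(); print(R.from_rotvec(st['orientation']).as_matrix())
E
```

```text
knobtop [516.6  19.5 125.4] 1.5
h [ 518.8 -278.1   94. ] 15.1
h [ 525.5 -271.1  115.5] 18.6
h [ 499.1 -280.7  118.2] 18.0
h [ 489.6 -288.7   93.4] 16.4
arbor [ 595.7 -265.2   86.5] 1.3
head [ 508.2 -279.6  105.3]
z106 top [ 508.  -280.2  106. ] scene [ 509.4 -278.7  106. ]
yaw long 0.3228934117030908 30.19754413464965
yaw long 0.37001826253689707 28.7426729278723
yaw short(y) 0.29814696330497603 18.85096462998285
yaw long 0.3684435170603255 30.494750605898133
yaw long 0.3506041397491961 31.2544907203485
yaw short(y) -2.806720141274278 19.71723388921997
[[552.7  79.   30. ]
 [575.1 -18.9  30. ]
 [477.7 -41.3  30. ]
 [454.8  56.5  30. ]] [515.1  18.8  30. ]
scene bolts [[474.5 -38.8  30. ]
 [549.9  80.6  30. ]
 [572.7 -17.   30. ]]
yaw base 0.22517754513137006
yaw base 0.2259334983755167
yaw base 0.22455638039029657
yaw base 0.2295622051378643
pulley top ctr [514.6  18.6  80. ] [517.   20.4  80. ]
knob z120 [516.5  18.8 120. ] [511.7  21.1 120. ]
[132.7, 298.6, 115.0, 114.9]
basket c [505.7 273.9  75. ]
[[ 0.3  0.  -1. ]
 [ 1.   0.   0.3]
 [ 0.  -1.  -0. ]]
```

Triangulated positions, in mm:
- **Bore:** about (515, 19), turntable yaw 0.226.
- **Block head:** about (508.5, -279.5), z top about 106, yaw about 0.34 (mod π).
- **Basket:** about (506, 274).

Next I'll write a planning helper that turns a world target into tool-frame rows.

```bash
cat >> h.py <<'E'
def plan(target,yaw=None,n=8,start=None):
    """target world mm; yaw=angle of tool x in world. prints equal rows, straight line, assuming tool y down"""
    s=bot.state(); M=R.from_rotvec(s['orientation']).as_matrix()
    p=np.array(s['position']); ph=np.arctan2(M[1,0],M[0,0])
    print('t',round(s['clock'],2),'pos',p.round(1),'phi',round(ph,3),'tilt',M[2].round(3),'q6',s['qpos'][5].round(3),'F',s['force'].round(1),'Tz',s['wrist_torque'].round(2),'w',round(s['grip_width'],1))
    if target is None: return
    d=(np.array(target)-p)/n; a=0 if yaw is None else (yaw-ph)
    a/=n
    for i in range(n):
        f=ph+a*i
        x=np.array([np.cos(f),np.sin(f),0]); y=np.array([0,0,-1.]); z=np.cross(x,y)
        print(np.round([x@d/1000,y@d/1000,z@d/1000],4).tolist(),'ay',round(-a,3))
E
python3 - <<'E'
from h import *
plan((515.5,19,165),n=11)
E
```

```text
t 1.05 pos [158.8 552.7 231.3] phi 1.291 tilt [ 0. -1. -0.] q6 1.431 F [-0.5  0.7 -0.2] Tz [-0.01  0.07  0.02] w 85.3
[-0.0377, 0.006, -0.0446] ay -0.0
[-0.0377, 0.006, -0.0446] ay -0.0
[-0.0377, 0.006, -0.0446] ay -0.0
[-0.0377, 0.006, -0.0446] ay -0.0
[-0.0377, 0.006, -0.0446] ay -0.0
[-0.0377, 0.006, -0.0446] ay -0.0
[-0.0377, 0.006, -0.0446] ay -0.0
[-0.0377, 0.006, -0.0446] ay -0.0
[-0.0377, 0.006, -0.0446] ay -0.0
[-0.0377, 0.006, -0.0446] ay -0.0
[-0.0377, 0.006, -0.0446] ay -0.0
```

Call:
jog_arm(targets="-0.0377 0.006 -0.0446 0 0 0 0.6;-0.0377 0.006 -0.0446 0 0 0 0.6;-0.0377 0.006 -0.0446 0 0 0 0.6;-0.0377 0.006 -0.0446 0 0 0 0.6;-0.0377 0.006 -0.0446 0 0 0 0.6;-0.0377 0.006 -0.0446 0 0 0 0.6;-0.0377 0.006 -0.0446 0 0 0 0.6;-0.0377 0.006 -0.0446 0 0 0 0.6", squeeze=60)

```text
clock: 2.05
position: [419.4, 162.6, 183.5]
orientation: [-1.329, -1.002, 1.0]
force: [0.1, 0.6, 0.1]
grip_width: 68.2
```

Run:
```python
from h import *
plan((515.5,19,150),n=4)
print(bot.state()['qpos'])
```

```text
t 2.05 pos [419.4 162.6 183.5] phi 1.291 tilt [ 0.001 -1.    -0.001] q6 0.471 F [0.1 0.6 0.1] Tz [ 0.03 -0.03  0.01] w 68.2
[-0.0279, 0.0084, -0.033] ay -0.0
[-0.0279, 0.0084, -0.033] ay -0.0
[-0.0279, 0.0084, -0.033] ay -0.0
[-0.0279, 0.0084, -0.033] ay -0.0
[ 1.90918833e-01  9.33482121e-02 -3.49586090e-01  1.12662609e+00
  2.52334291e-04  4.70706719e-01]
```

Call:
jog_arm(targets="-0.0279 0.006 -0.033 0 0 0 0.6;-0.0279 0.006 -0.033 0 0 0 0.6;-0.0279 0.006 -0.033 0 0 0 0.6;-0.0279 0.006 -0.033 0 0 0 0.6;0 0.007 0 0 0 0 0.6;0 0 0 0 0 0 0.6;0 0 0 0 0 0 0.6;0 0 0 0 0 0 0.6")

```text
clock: 3.05
position: [514.2, 21.5, 152.8]
orientation: [-1.328, -1.002, 1.001]
force: [-0.3, -0.6, 0.6]
grip_width: 67.9
```

```bash
python3 - <<'E'
from h import *
plan((515.5,19,91),n=5)
for n in('scene','top'):
    d=vision.get_image(n); save(d,n+'1.png')
    p=proj(d,bot.state()['position']); print(p)
    u,v=map(int,p); u=max(u,60);v=max(v,60)
    cv2.imwrite('pics/%s1z.png'%n,cv2.resize(cv2.imread('pics/%s1.png'%n)[v-60:v+60,u-60:u+60],(480,480)))
E
python3 -c "
import cv2,numpy as np
cv2.imwrite('pics/c1.png',np.hstack([cv2.resize(cv2.imread('pics/%s1z.png'%n),(400,400)) for n in('scene','top')]))"
```

```text
t 3.05 pos [514.2  21.5 152.8] phi 1.293 tilt [ 0.    -1.    -0.001] q6 0.164 F [-0.3 -0.6  0.6] Tz [ 0.01  0.   -0.06] w 67.9
[-0.0004, 0.0124, -0.0004] ay -0.0
[-0.0004, 0.0124, -0.0004] ay -0.0
[-0.0004, 0.0124, -0.0004] ay -0.0
[-0.0004, 0.0124, -0.0004] ay -0.0
[-0.0004, 0.0124, -0.0004] ay -0.0
[308.64403743 174.76482358]
[295.14099811 289.73095255]
```

View pics/c1.png

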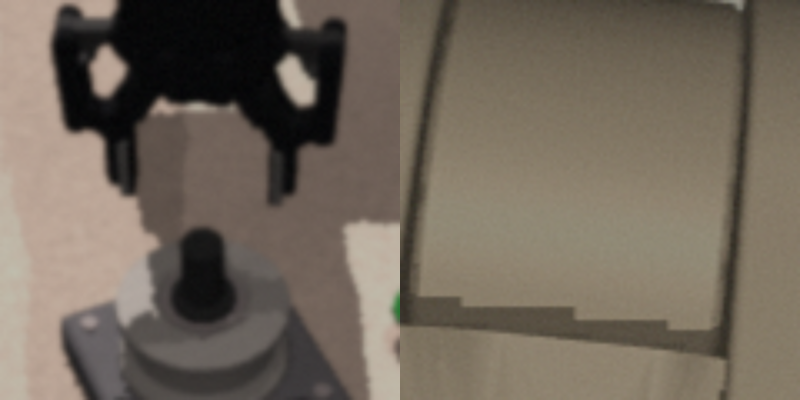

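The scene crop shows the fingers straddling the worn knob, centred. I'll descend and close.

Call:
jog_arm(targets="-0.0005 0.0155 -0.0005 0 0 0 0.6;-0.0005 0.0155 -0.0005 0 0 0 0.6;-0.0005 0.0155 -0.0005 0 0 0 0.6;0 0.0145 0 0 0 0 0.6;0 0 0 0 0 0 -1;0 0 0 0 0 0 -1;0 0 0 0 0 0 -1;0 0 0 0 0 0 -1")

```text
clock: 4.15
position: [516.2, 18.6, 92.0]
orientation: [-1.33, -1.002, 1.0]
force: [0.9, -0.1, 2.2]
grip_width: 22.4
```

Run:
```python
from h import *
plan((515.5,19,150),n=5)
```

```text
t 4.15 pos [516.2  18.6  92. ] phi 1.291 tilt [ 0.    -1.    -0.002] q6 0.16 F [ 0.9 -0.1  2.2] Tz [ 0.04 -0.03 -0.  ] w 22.4
[0.0, -0.0116, 0.0001] ay -0.0
[0.0, -0.0116, 0.0001] ay -0.0
[0.0, -0.0116, 0.0001] ay -0.0
[0.0, -0.0116, 0.0001] ay -0.0
[0.0, -0.0116, 0.0001] ay -0.0
```

Call:
jog_arm(targets="0 -0.008 0 0 0 0 -1;0 -0.015 0 0 0 0 -1;0 -0.02 0 0 0 0 -1;0 -0.02 0 0 0 0 -1;0.03 0 0 0 0 0 -1;0.05 0 0 0 0 0 -1;0.05 0 0 0 0 0 -1;0.05 0 0 0 0 0 -1")

```text
clock: 5.15
position: [565.9, 193.2, 155.6]
orientation: [-1.33, -1.001, 0.999]
force: [1.0, -0.2, -0.4]
grip_width: 22.3
```

Run:
```python
from h import *
plan((505,273,145),n=3)
for n in('scene','top'):
    d=vision.get_image(n); save(d,n+'2.png')
    u,v=map(int,proj(d,(515,19,80)))
    cv2.imwrite('pics/b%s.png'%n,cv2.resize(cv2.imread('pics/%s2.png'%n)[v-25:v+25,u-25:u+25],(400,400),interpolation=cv2.INTER_CUBIC)); print(u,v)
cv2.imwrite('pics/b.png',np.hstack([cv2.imread('pics/bscene.png'),cv2.imread('pics/btop.png')]))
```

```text
t 5.15 pos [565.9 193.2 155.6] phi 1.291 tilt [ 0.001 -1.    -0.001] q6 0.475 F [ 1.  -0.2 -0.4] Tz [-0.05 -0.04 -0.  ] w 22.3
[0.02, 0.0035, 0.0269] ay -0.0
[0.02, 0.0035, 0.0269] ay -0.0
[0.02, 0.0035, 0.0269] ay -0.0
308 203
297 289
```

View pics/b.png

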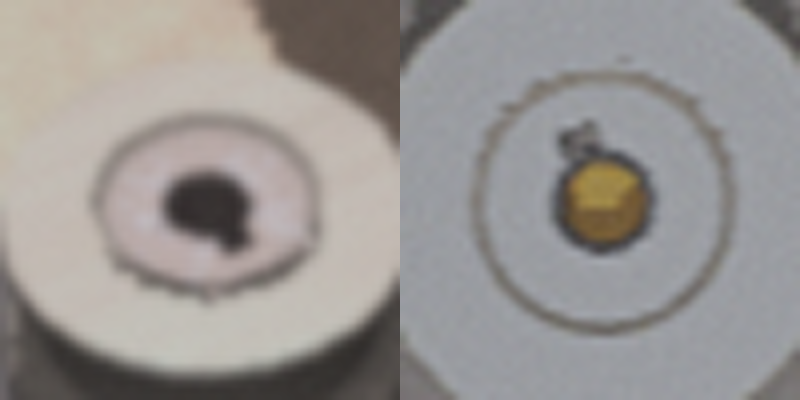

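View pics/scene2.png

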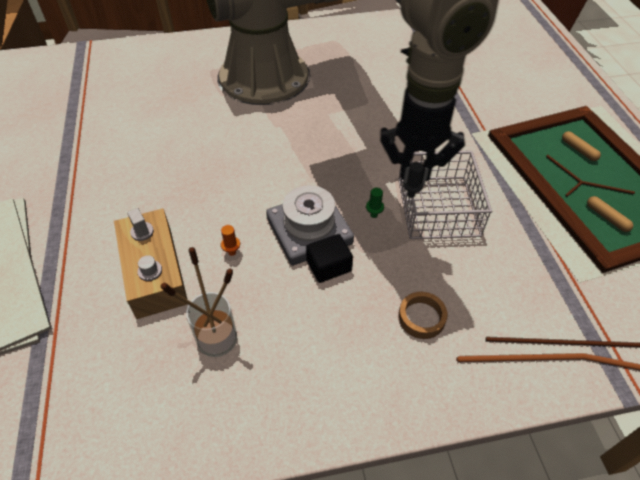

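The crops show the open bore with the brass disc. The keyway notch is up-left in top at about (293.9,281) and lower-right in scene at about (312.6,208.4). The worn spindle is held near the basket.

Call:
jog_arm(targets="0.02 0.003 0.0269 0 0 0 -1;0.02 0.003 0.0269 0 0 0 -1;0.02 0.003 0.0269 0 0 0 -1;0 0.025 0 0 0 0 -1;0 0.03 0 0 0 0 -1;0 0.025 0 0 0 0 -1;0 0 0 0 0 0 -0.2;0 0 0 0 0 0 -0.2")

```text
clock: 6.25
position: [505.2, 271.6, 66.9]
orientation: [-1.329, -1.002, 0.999]
force: [-0.5, 0.7, -0.7]
grip_width: 34.0
```

Run:
```python
from h import *
plan((505,273,130),n=3)
t=vision.get_image('top'); s=vision.get_image('scene')
a=onz(t,297.2,289.4,80);b=onz(t,293.9,281.4,80);v=b-a;print('top',a,np.arctan2(v[1],v[0]),np.linalg.norm(v))
a=onz(s,308.9,203.4,80);b=onz(s,312.6,208.4,80);v=b-a;print('scene',a,np.arctan2(v[1],v[0]),np.linalg.norm(v))
cv2.imwrite('pics/s3.png',cv2.cvtColor(cv2.resize(s['pixels'][100:260,360:520],(480,480)),4))
```

```text
t 6.25 pos [505.2 271.6  66.9] phi 1.291 tilt [ 0.001 -1.    -0.002] q6 0.634 F [-0.5  0.7 -0.7] Tz [ 0.03  0.04 -0.01] w 34.0
[0.0004, -0.021, 0.0002] ay -0.0
[0.0004, -0.021, 0.0002] ay -0.0
[0.0004, -0.021, 0.0002] ay -0.0
top [514.73225995  18.78754264  80.        ] 0.38462128427075776 13.529814095008302
scene [514.30898375  20.69978218  80.        ] 0.316611870894897 13.872612345430952
```

View pics/s3.png

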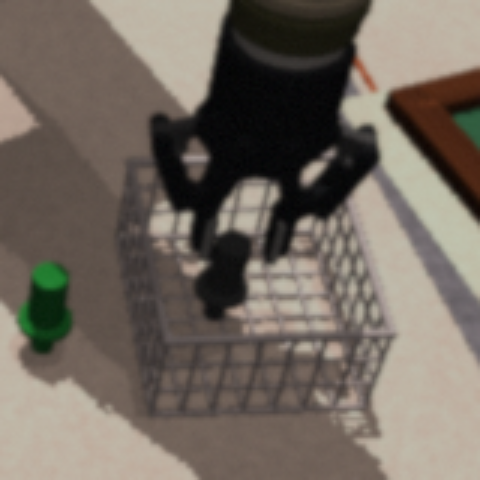

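The worn spindle has been released inside the basket. The keyway yaw is about 0.35 (0.385 from top, 0.317 from scene). Next I'll retreat and head for the stand.

Call:
jog_arm(targets="0 -0.03 0 0 0 0 -0.2;0 -0.05 0 0 0 0 0;0 -0.02 0 0 0 0 0.4;-0.04 0 -0.012 0 0 0 0.4;-0.058 0 -0.016 0 0 0 0.4;-0.058 0 -0.016 0 0 0 0.4;-0.058 0 -0.016 0 0 0 0.4;-0.058 0 -0.016 0 0 0 0.4")

```text
clock: 7.35
position: [502.7, -12.7, 167.0]
orientation: [-1.331, -1.003, 0.999]
force: [0.9, -0.4, -0.5]
grip_width: 59.9
```

Run:
```python
from h import *
plan((508.5,-279.5,150),yaw=1.906,n=7)
s=vision.get_image('scene')
cv2.imwrite('pics/s4.png',cv2.cvtColor(cv2.resize(s['pixels'][100:260,360:520],(480,480)),4))
```

```text
t 7.35 pos [502.7 -12.7 167. ] phi 1.291 tilt [ 0.    -1.    -0.003] q6 0.094 F [ 0.9 -0.4 -0.5] Tz [ 0.03 -0.08 -0.04] w 59.9
[-0.0364, 0.0024, -0.0113] ay -0.088
[-0.0373, 0.0024, -0.0081] ay -0.088
[-0.0378, 0.0024, -0.0048] ay -0.088
[-0.0381, 0.0024, -0.0014] ay -0.088
[-0.0381, 0.0024, 0.0019] ay -0.088
[-0.0378, 0.0024, 0.0052] ay -0.088
[-0.0371, 0.0024, 0.0085] ay -0.088
```

View pics/s4.png

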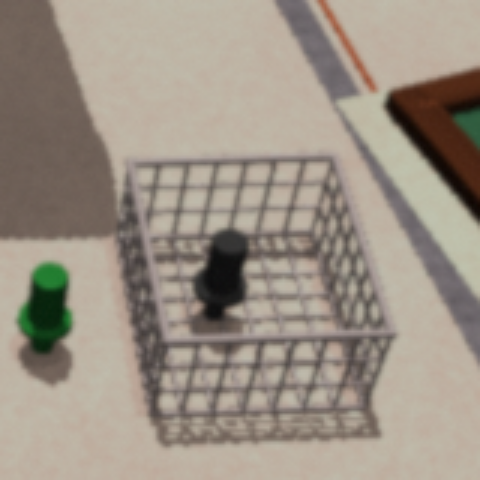

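The worn spindle stands in the basket, at crop (220,275). I'm continuing to the stand.

Call:
jog_arm(targets="-0.0364 0.002 -0.0113 0 -0.088 0 0.4;-0.0373 0.002 -0.0081 0 -0.088 0 0.4;-0.0378 0.002 -0.0048 0 -0.088 0 0.4;-0.0381 0.002 -0.0014 0 -0.088 0 0.4;-0.0381 0.002 0.0019 0 -0.088 0 0.4;-0.0378 0.002 0.0052 0 -0.088 0 0.4;-0.0371 0.002 0.0085 0 -0.088 0 0.4;0 0 0 0 0 0 0.4")

```text
clock: 8.4
position: [508.6, -280.4, 152.2]
orientation: [-1.036, -1.45, 1.451]
force: [-0.2, -0.3, -0.1]
grip_width: 59.7
```

Run:
```python
from h import *
plan((508.5,-279.5,75),yaw=1.906,n=5)
d=vision.get_image('scene'); save(d,'scene5.png')
cv2.imwrite('pics/s5.png',cv2.cvtColor(cv2.resize(d['pixels'][140:300,70:230],(480,480)),4))
```

```text
t 8.4 pos [ 508.6 -280.4  152.2] phi 1.904 tilt [-0.002 -1.    -0.001] q6 -0.975 F [-0.2 -0.3 -0.1] Tz [0.01 0.04 0.04] w 59.7
[0.0002, 0.0154, -0.0] ay -0.0
[0.0002, 0.0154, -0.0] ay -0.0
[0.0002, 0.0154, -0.0] ay -0.0
[0.0002, 0.0154, -0.0] ay -0.0
[0.0002, 0.0154, -0.0] ay -0.0
```

View pics/s5.png

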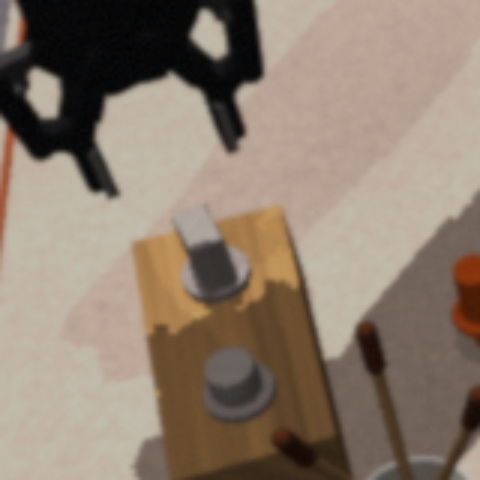

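Both fingers straddle the block head at crop (205,240). I'll descend and grip with high force.

Call:
jog_arm(targets="0.0005 0.017 0 0 0 0 0.4;0.0004 0.017 0 0 0 0 0.4;0 0.017 0 0 0 0 0.4;0 0.016 0 0 0 0 0.4;0 0.012 0 0 0 0 0.4;0 0 0 0 0 0 -1;0 0 0 0 0 0 -1;0 0 0 0 0 0 -1", squeeze=100)

```text
clock: 9.45
position: [508.4, -277.2, 73.2]
orientation: [-1.033, -1.453, 1.453]
force: [-1.2, -0.5, 2.0]
grip_width: 19.1
```

Call:
jog_arm(targets="0 0 0 0 0 0 -1;0 -0.01 0 0 0 0 -1;0 -0.02 0 0 0 0 -1;0 -0.03 0 0 0 0 -1;0 -0.03 0 0 0 0 -1;0 -0.03 0 0 0 0 -1;0 -0.02 0 0 0 0 -1;0 0 0 0 0 0 -1")

```text
clock: 10.45
position: [508.5, -277.3, 214.2]
orientation: [-1.035, -1.453, 1.453]
force: [0.1, 0.3, -2.7]
grip_width: 18.9
```

Run:
```python
from h import *
plan((514.5,19.5,190),n=6)
d=vision.get_image('scene'); save(d,'scene6.png')
p=proj(d,np.array(bot.state()['position'])+[0,0,-40]); u,v=map(int,p); print(p)
cv2.imwrite('pics/s6.png',cv2.cvtColor(cv2.resize(d['pixels'][v-50:v+50,u-50:u+50],(600,600),interpolation=2),4))
```

```text
t 10.45 pos [ 508.5 -277.3  214.2] phi 1.907 tilt [-0.003 -1.    -0.002] q6 -0.974 F [ 0.1  0.3 -2.7] Tz [ 0.03 -0.04  0.03] w 18.9
[0.0464, 0.004, -0.0173] ay -0.0
[0.0464, 0.004, -0.0173] ay -0.0
[0.0464, 0.004, -0.0173] ay -0.0
[0.0464, 0.004, -0.0173] ay -0.0
[0.0464, 0.004, -0.0173] ay -0.0
[0.0464, 0.004, -0.0173] ay -0.0
[126.52725137 188.68721007]
```

View pics/s6.png

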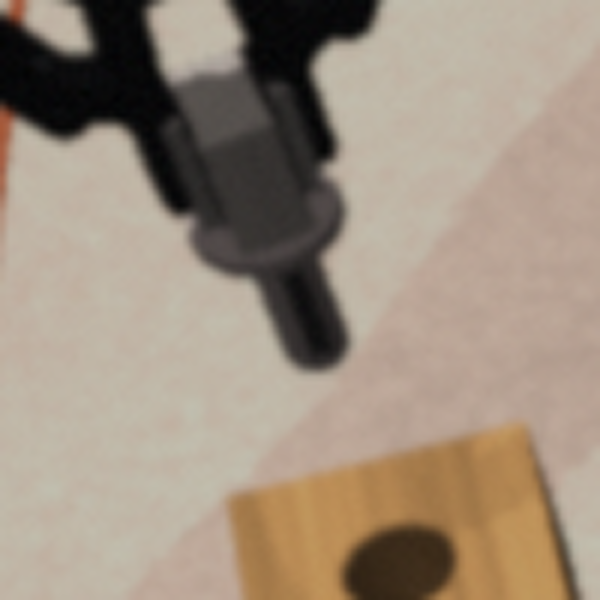

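The lifted spindle shows its shaft with a dark stripe on the side facing the camera, at crop (315,300), which is likely the key on +x. I'll turn it on the way to the hub and check the silhouette.

Run:
```python
from h import *
plan((514.5,19.5,205),yaw=2.6,n=7)
```

```text
t 10.5 pos [ 507.9 -276.8  212.7] phi 1.907 tilt [-0.001 -1.    -0.001] q6 -0.974 F [ 0.4 -0.6 -2.8] Tz [ 0.05  0.   -0.02] w 18.8
[0.0397, 0.0011, -0.0148] ay -0.099
[0.038, 0.0011, -0.0187] ay -0.099
[0.036, 0.0011, -0.0224] ay -0.099
[0.0336, 0.0011, -0.0258] ay -0.099
[0.0309, 0.0011, -0.029] ay -0.099
[0.0278, 0.0011, -0.0319] ay -0.099
[0.0246, 0.0011, -0.0345] ay -0.099
```

Call:
jog_arm(targets="0.0397 0.001 -0.0148 0 -0.099 0 -1;0.038 0.001 -0.0187 0 -0.099 0 -1;0.036 0.001 -0.0224 0 -0.099 0 -1;0.0336 0.001 -0.0258 0 -0.099 0 -1;0.0309 0.001 -0.029 0 -0.099 0 -1;0.0278 0.001 -0.0319 0 -0.099 0 -1;0.0246 0.001 -0.0345 0 -0.099 0 -1;0 0 0 0 0 0 -1")

```text
clock: 11.5
position: [512.9, 22.4, 203.8]
orientation: [-0.525, -1.918, 1.917]
force: [-0.3, -0.2, -1.4]
grip_width: 19.0
```

Run:
```python
from h import *
plan((514.5,19.5,165),yaw=1.92,n=7)
d=vision.get_image('scene'); save(d,'scene7.png')
p=proj(d,np.array(bot.state()['position'])+[0,0,-40]); u,v=map(int,p); print(p)
cv2.imwrite('pics/s7.png',cv2.cvtColor(cv2.resize(d['pixels'][v-50:v+50,u-50:u+50],(600,600),interpolation=2),4))
```

```text
t 11.5 pos [512.9  22.4 203.8] phi 2.605 tilt [ 0.003 -1.     0.001] q6 -1.147 F [-0.3 -0.2 -1.4] Tz [ 0.04 -0.01  0.02] w 19.0
[-0.0004, 0.0055, 0.0002] ay 0.098
[-0.0004, 0.0055, 0.0002] ay 0.098
[-0.0004, 0.0055, 0.0002] ay 0.098
[-0.0005, 0.0055, 0.0001] ay 0.098
[-0.0005, 0.0055, 0.0001] ay 0.098
[-0.0005, 0.0055, 0.0] ay 0.098
[-0.0005, 0.0055, -0.0] ay 0.098
[308.19566145 169.61874861]
```

View pics/s7.png

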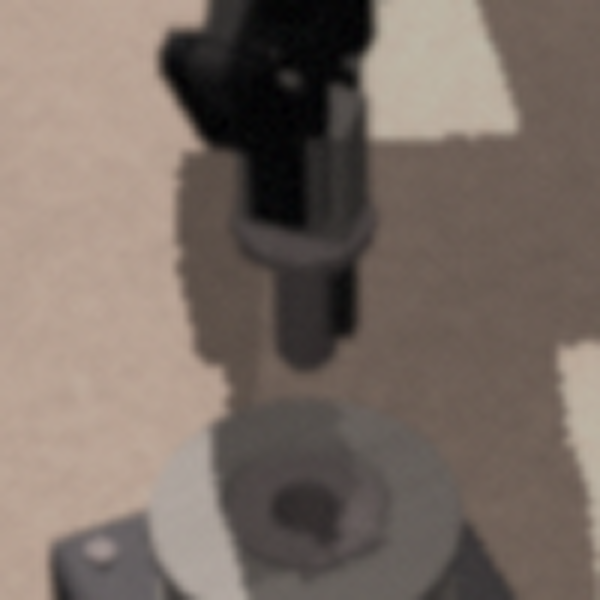

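The key shows as a dark fin on the right of the shaft at crop (345,300). Its azimuth is therefore phi−π/2, and this grasp suits the joint range. I'll turn back to phi 1.92 and descend.

Call:
jog_arm(targets="-0.0004 0.0045 0.0002 0 0.098 0 -1;-0.0004 0.0045 0.0002 0 0.098 0 -1;-0.0004 0.0045 0.0002 0 0.098 0 -1;-0.0005 0.0045 0.0001 0 0.098 0 -1;-0.0005 0.0045 0.0001 0 0.098 0 -1;-0.0005 0.0045 0 0 0.098 0 -1;-0.0005 0.0045 0 0 0.098 0 -1;0 0 0 0 0 0 -1")

```text
clock: 12.55
position: [515.1, 15.6, 172.7]
orientation: [-1.026, -1.455, 1.457]
force: [-0.5, -1.0, -1.5]
grip_width: 18.6
```

Run:
```python
from h import *
plan((514.5,19.5,150),yaw=1.92,n=2)
d=vision.get_image('scene'); save(d,'scene8.png')
p=proj(d,np.array(bot.state()['position'])+[0,0,-60]); u,v=map(int,p); print(p)
cv2.imwrite('pics/s8.png',cv2.cvtColor(cv2.resize(d['pixels'][v-40:v+40,u-40:u+40],(600,600),interpolation=2),4))
print('proj tip',proj(d,np.array(bot.state()['position'])+[0,0,-63]))
```

```text
t 12.55 pos [515.1  15.6 172.7] phi 1.913 tilt [ 0.001 -1.     0.002] q6 -0.467 F [-0.5 -1.  -1.5] Tz [-0.01  0.01  0.01] w 18.6
[0.0019, 0.0114, -0.0004] ay -0.004
[0.0019, 0.0114, -0.0004] ay -0.004
[306.00830186 191.63096533]
proj tip [306.04086827 192.79930599]
```

View pics/s8.png

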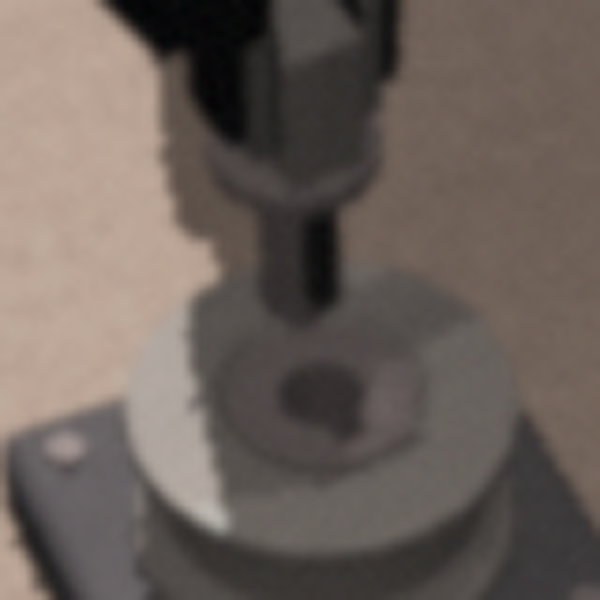

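The tip hangs above the bore, slightly to the -y side, and the keyway is at crop (345,430). I'll correct that and descend to just above the mouth.

Call:
jog_arm(targets="0.0019 0.011 -0.0004 0 0 0 -1;0.0019 0.011 -0.0004 0 0 0 -1;0 0 0 0 0 0 -1;0 0 0 0 0 0 -1;0 0 0 0 0 0 -1;0 0 0 0 0 0 -1;0 0 0 0 0 0 -1;0 0 0 0 0 0 -1")

```text
clock: 13.6
position: [515.3, 20.6, 151.9]
orientation: [-1.027, -1.458, 1.457]
force: [0.5, 0.8, -1.4]
grip_width: 18.5
```

Run:
```python
from h import *
plan((514.5,19.5,130),yaw=1.92,n=4)
d=vision.get_image('scene')
u,v=308,200
cv2.imwrite('pics/s9.png',cv2.cvtColor(cv2.resize(d['pixels'][v-40:v+40,u-40:u+40],(600,600),interpolation=2),4))
plan(None)
```

```text
t 13.6 pos [515.3  20.6 151.9] phi 1.914 tilt [-0. -1. -0.] q6 -0.459 F [ 0.5  0.8 -1.4] Tz [-0.    0.02 -0.02] w 18.5
[-0.0002, 0.0055, 0.0003] ay -0.002
[-0.0002, 0.0055, 0.0003] ay -0.002
[-0.0002, 0.0055, 0.0003] ay -0.002
[-0.0002, 0.0055, 0.0003] ay -0.002
t 13.65 pos [515.3  20.6 151.8] phi 1.914 tilt [ 0. -1. -0.] q6 -0.459 F [-0.3 -0.8 -2. ] Tz [0.   0.01 0.02] w 18.8
```

View pics/s9.png

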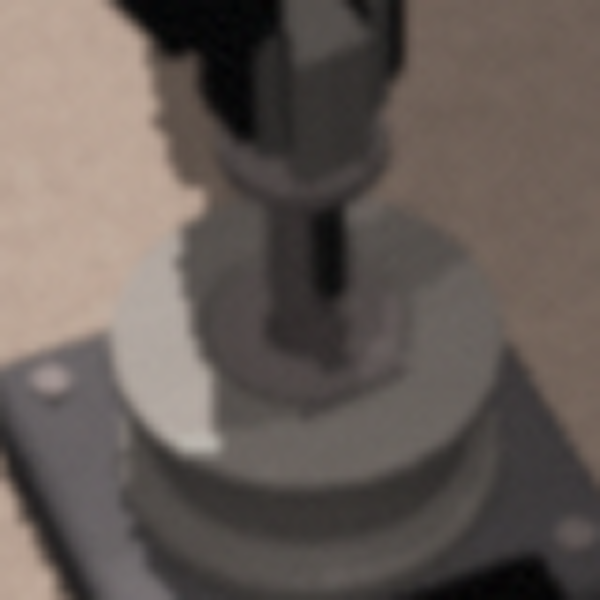

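The nose sits over the bore. Next is the first insertion of about 16 mm.

Call:
jog_arm(targets="-0.0003 0.004 0.0003 0 0 0 -1;-0.0003 0.004 0.0003 0 0 0 -1;0 0.004 0 0 0 0 -1;0 0.004 0 0 0 0 -1;0 0 0 0 0 0 -1;0 0 0 0 0 0 -1;0 0 0 0 0 0 -1;0 0 0 0 0 0 -1")

```text
clock: 14.65
position: [515.1, 19.9, 135.9]
orientation: [-1.027, -1.458, 1.457]
force: [2.2, 0.7, -2.5]
grip_width: 19.0
```

Run:
```python
from h import *
plan(None); plan(None)
```

```text
t 14.65 pos [515.1  19.9 135.9] phi 1.914 tilt [-0.    -1.    -0.001] q6 -0.461 F [ 2.2  0.7 -2.5] Tz [ 0.07 -0.53  0.  ] w 19.0
t 14.65 pos [515.1  19.9 135.9] phi 1.914 tilt [-0.    -1.    -0.001] q6 -0.461 F [ 2.2  0.7 -2.5] Tz [ 0.07 -0.53  0.  ] w 19.0
```

Call:
jog_arm(targets="-0.0003 0 -0.0007 0 0 0 -1;0 0.002 0 0 0 0 -1;0 0.002 0 0 0 0 -1;0 0.002 0 0 0 0 -1;0 0.002 0 0 0 0 -1;0 0 0 0 0 0 -1;0 0 0 0 0 0 -1;0 0 0 0 0 0 -1")

```text
clock: 15.65
position: [515.6, 19.8, 127.8]
orientation: [-1.027, -1.457, 1.457]
force: [1.1, -0.3, -1.6]
grip_width: 18.7
```

Run:
```python
from h import *
plan(None)
```

```text
t 15.65 pos [515.6  19.8 127.8] phi 1.914 tilt [ 0. -1.  0.] q6 -0.46 F [ 1.1 -0.3 -1.6] Tz [ 0.01 -0.03 -0.02] w 18.7
```

No contact force at the key depth, so I'll continue gently.

Call:
jog_arm(targets="0 0.0015 0 0 0 0 -1;0 0.0015 0 0 0 0 -1;0 0.0015 0 0 0 0 -1;0 0.0015 0 0 0 0 -1;0 0.001 0 0 0 0 -1;0 0.001 0 0 0 0 -1;0 0 0 0 0 0 -1;0 0 0 0 0 0 -1")

```text
clock: 16.65
position: [515.7, 19.8, 119.8]
orientation: [-1.027, -1.457, 1.457]
force: [0.4, 0.3, -2.1]
grip_width: 18.7
```

Run:
```python
from h import *
plan(None)
```

```text
t 16.65 pos [515.7  19.8 119.8] phi 1.914 tilt [ 0. -1. -0.] q6 -0.46 F [ 0.4  0.3 -2.1] Tz [-0.04 -0.01  0.03] w 18.7
```

The key is in the keyway: 9 mm past the face with only the spindle's weight on the wrist. I'll continue down to the ejector.

Call:
jog_arm(targets="0 0.002 0 0 0 0 -1;0 0.002 0 0 0 0 -1;0 0.002 0 0 0 0 -1;0 0.002 0 0 0 0 -1;0 0.002 0 0 0 0 -1;0 0.002 0 0 0 0 -1;0 0.002 0 0 0 0 -1;0 0 0 0 0 0 -1", squeeze=110)

```text
clock: 17.65
position: [515.7, 19.8, 106.0]
orientation: [-1.027, -1.458, 1.457]
force: [-0.7, 0.6, 1.2]
grip_width: 18.5
```

Run:
```python
from h import *
plan(None)
```

```text
t 17.65 pos [515.7  19.8 106. ] phi 1.914 tilt [-0. -1. -0.] q6 -0.46 F [-0.7  0.6  1.2] Tz [-0.02  0.24  0.  ] w 18.5
```

The ejector is engaged: Fz rose by about 3.3 N. I'll push on towards home.

Call:
jog_arm(targets="0 0.0018 0 0 0 0 -1;0 0.0018 0 0 0 0 -1;0 0.0018 0 0 0 0 -1;0 0.0018 0 0 0 0 -1;0 0.0018 0 0 0 0 -1;0 0.0015 0 0 0 0 -1;0 0.001 0 0 0 0 -1;0 0 0 0 0 0 -1")

```text
clock: 18.65
position: [515.8, 19.8, 94.4]
orientation: [-1.027, -1.458, 1.457]
force: [-1.7, 0.4, 4.6]
grip_width: 18.1
```

Run:
```python
from h import *
plan(None)
```

```text
t 18.65 pos [515.8  19.8  94.4] phi 1.914 tilt [-0. -1. -0.] q6 -0.46 F [-1.7  0.4  4.6] Tz [0.07 0.42 0.04] w 18.1
```

Call:
jog_arm(targets="0 0.0005 0 0 0 0 -1;0 0.0005 0 0 0 0 -1;0 0.0005 0 0 0 0 -1;0 0 0 0 0 0 -1;0 0 0 0 0 0 -1;0 0 0 0 0 0 -1;0 0 0 0 0 0 -1;0 0 0 0 0 0 -1")

```text
clock: 19.65
position: [515.8, 19.8, 93.2]
orientation: [-1.027, -1.458, 1.457]
force: [-3.2, 1.6, 6.6]
grip_width: 18.5
```

Run:
```python
from h import *
plan(None)
```

```text
t 19.65 pos [515.8  19.8  93.2] phi 1.914 tilt [-0. -1. -0.] q6 -0.461 F [-3.2  1.6  6.6] Tz [0.14 0.58 0.04] w 18.5
```

Call:
jog_arm(targets="0.0002 0.0005 0.0004 0 0 0 -1;0 0.0005 0 0 0 0 -1;0 0.0005 0 0 0 0 -1;0 0 0 0 0 0 -1;0 0 0 0 0 0 -1;0 0 0 0 0 0 -1;0 0 0 0 0 0 -1;0 0 0 0 0 0 -1")

```text
clock: 20.65
position: [515.8, 19.8, 93.1]
orientation: [-1.029, -1.459, 1.457]
force: [-4.8, 0.5, 16.5]
grip_width: 18.9
```

Run:
```python
from h import *
plan(None)
for n in('scene','top'):
    d=vision.get_image(n); save(d,n+'10.png')
d=vision.get_image('scene');u,v=308,200
cv2.imwrite('pics/s10.png',cv2.cvtColor(cv2.resize(d['pixels'][v-40:v+40,u-40:u+40],(600,600),interpolation=2),4))
```

```text
t 20.65 pos [515.8  19.8  93.1] phi 1.914 tilt [-0.001 -1.    -0.002] q6 -0.46 F [-4.8  0.5 16.5] Tz [ 0.2   1.13 -0.02] w 18.9
```

View pics/s10.png

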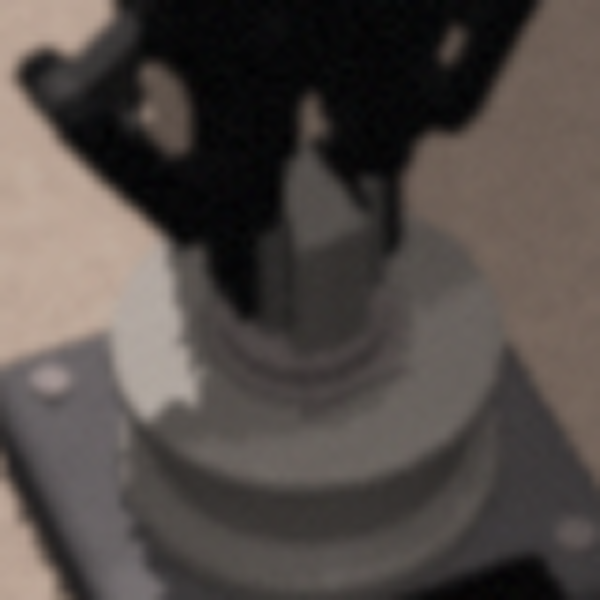

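Fz jumped from 6.6 to 16.5 N with no further descent, at TCP z 93.1 against a predicted home of 93. In the crop the collar sits flush on the hub at (305,370). I'll do one holding call and check the whole scene.

Call:
jog_arm(targets="0 0.0002 0 0 0 0 -1;0 0 0 0 0 0 -1;0 0 0 0 0 0 -1;0 0 0 0 0 0 -1;0 0 0 0 0 0 -1;0 0 0 0 0 0 -1;0 0 0 0 0 0 -1;0 0 0 0 0 0 -1")

```text
clock: 21.8
position: [515.8, 19.8, 93.1]
orientation: [-1.029, -1.459, 1.457]
force: [-5.8, 0.8, 18.0]
grip_width: 18.7
```

Run:
```python
from h import *
plan(None)
d=vision.get_image('scene'); save(d,'scene11.png')
```

```text
t 21.8 pos [515.8  19.8  93.1] phi 1.914 tilt [-0.001 -1.    -0.002] q6 -0.46 F [-5.8  0.8 18. ] Tz [ 0.24  1.29 -0.01] w 18.7
```

View pics/scene11.png

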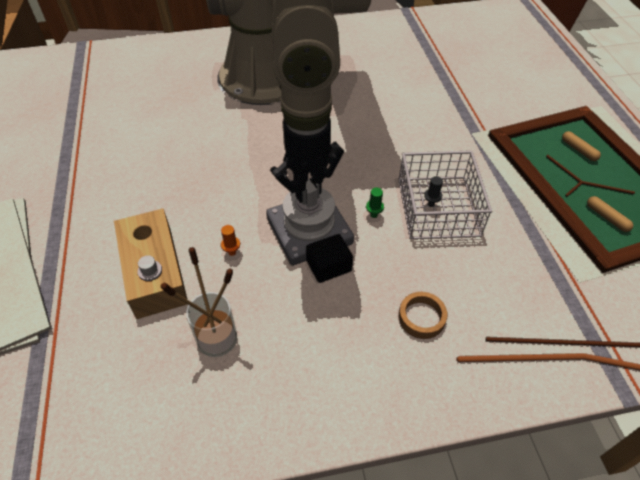

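The worn spindle is in the basket at (434,190), the keyed spindle is held home in the hub at (308,200), and the bystanders are where they started. I'm handing in.

```bash
python3 -c "
from station import bot
print(bot.job_done())"
```

```text
the job is handed in; nothing more can be done
None
```

The new keyed spindle is pushed home in the hub and still gripped. I handed the job in at about 22 s of the 72 s allowed.

- **Worn spindle:** I pulled it out of the hub and lowered it into the basket, where the last picture shows it standing.
- **Keyed spindle:** I took it from the stand and saw the key on its +x side in the camera picture. I read the keyway at about 0.35 rad and turned the key to match. It slid in with no resistance and no searching.
- **Home position:** the tool stopped at z 93.1 mm, against 93 mm predicted. Upward force rose from about 7 N to 18 N with no further descent, and the collar looks flush on the hub.
- **Everything else:** the plain spindle, jar, tape and the green and orange look-alikes look unmoved in the last picture.

**Disagreements:**
- The two camera views differed by about 0.07 rad on the keyway angle and about 2 mm on the bore position.
- A sideways load of about 6 N (1.3 N m) remained at the wrist at the end.

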